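Find the hidden dowel hole in the die holder and seat the locating pin

TASK

Draw the locating pin out of its wooden rack and fit it through the steel collar of the die holder, into the blind dowel hole hidden at the bottom, until it stands upright and fully home; then let go of it. The hole is not under the middle of the collar, so feel for it: sweep the pin gently over the bottom in a growing spiral until it drops in, never pressing hard. Leave the tin of bushes and the steel punch as they stand.

Things in the scene. Friction and masses are not known exactly. Their poses are not given: they have to be found in the camera images.
- locating_pin: Loose locating pin, about 0.15 kg, upright in the rack's middle hole. Round steel shaft 16 mm thick, 62 mm long; above it a square brass head, 22x22 mm, 36 mm tall (62 to 98 mm above the foot), flat sides to grip; its x and y axes are square to the flats. Origin: centre of the foot's underside; z up along the pin.
- pin_foot (a point): The centre of the pin's lower end face (same point as the pin's origin).
- pin_rack: Fixed wooden block 46x66x30 mm (x, y, z) with three blind holes in a row, 22 mm deep. The pin stands in the middle one (19 mm wide, at the block's centre), its foot 8 mm and its head 70 to 106 mm above the bench; the smaller outer two are empty. Origin: centre of its underside. Left of rack and holder stands a fixed open carton, 250 mm tall; farther left, a press.
- die_holder: Fixed rigid grey die holder, a 90x90x40 mm block with a bright steel collar on top (56 mm outside, 40 mm inside, 16 mm tall). Through the collar goes a straight round well, 40 mm wide, with a flat dark bottom. Origin: centre of its underside, on the well's axis; z up.
- collar_rim (a point): Centre of the collar's mouth, on the well's axis, 56 mm above the bench. With the pin's foot on the flat bottom of the well, the brass head's underside is 32 mm above the rim; with the pin fully home, 14 mm.
- bush_tin: small round grey tin of bushes, 74 mm across, 54 mm tall, loose; bystander, origin under its centre
- spare_punch: steel punch standing upright, 40 mm foot, 64 mm tall, loose; bystander, origin under its centre
- well_bottom (a point): Middle of the well's flat bottom, 26 mm above the bench, 30 mm below the rim. The one blind hole in it is 19 mm wide, 18 mm deep (floor 8 mm above the bench), its centre 3.5 to 8.5 mm off this point in any direction: not measured, hard to see. A shaft force over 40 N is too hard; touch down at about 10 mm/s and press with about 5 N.
There are look-alikes about, which are no part of the job. What is shaped like the locating_pin but pink is not meant.

How it is judged (in metres and radians):
On the way, in this order (a step that is already met when the one before it is completed fails the run):
1. the pin is drawn clear of the rack, its foot at least 15 mm above the rack's top (height (world z) of pin_foot above 0.045 m), for 0.1 s.
2. the pin's foot is inside the collar, below the rim (horizontal distance between pin_foot and collar_rim below 0.0125 m and z of pin_foot in the frame of collar_rim below -0.015 m), for 0.1 s.
3. the pin is fully home in the hole (horizontal distance between pin_foot and collar_rim below 0.0125 m and z of pin_foot in the frame of die_holder below 0.0115 m and angle between locating_pin's own z axis and vertical below 0.12 rad), for 0.2 s.
At the end, for the whole second after the job is handed in: The pin stands in the blind hole under the collar, foot within 3.5 mm of the hole's floor, within 12.5 mm of the well's axis, tilted less than 7 degrees, released and at rest (all of step 3 and linear speed of locating_pin below 0.02 m/s and contact force between locating_pin and the fingers below 0.1 N); the robot touches nothing.
It fails at once if the pin's shaft is pressed or knocked with more than 40 N (contact force between locating_pin_c0 and anything else above 40 N).
It fails at once if the bush tin is moved more than 30 mm or tipped over (distance of bush_tin from where it was at the start of the episode above 0.03 m or angle between bush_tin's own z axis and vertical above 0.5 rad).
It fails at once if the spare punch is moved more than 30 mm or tipped over (distance of spare_punch from where it was at the start of the episode above 0.03 m or angle between spare_punch's own z axis and vertical above 0.5 rad).
It also fails if it takes over 72 s, if anything falls off the work surface, if the arm or the gripper's body presses on something with over 40 N, if the wrist force passes 120 N, or if a joint passes its speed limit or range.

ROBOT

A 6-joint arm with a two-finger parallel gripper is mounted at the origin on a cart in front of the work surface, level with it; the furniture and walls round the work are solid. World frame = base frame: x ahead of the robot, y to its left, z up, the work surface at z = 0. Lengths are in m, angles in degrees, forces in N, time in s.
With the tool pointing down it reaches from about 0.25 to 0.725 m from the base axis. Payload 9.7 kg.
Tool frame: the origin (TCP) lies where the fingers leave the gripper's body, on its centre line; the fingertips stand 73 mm ahead of it and the grasp point (between the pads) lies 54 mm ahead of it; y points along the fingers, x is the direction in which the jaws open and shut, and the axes are right-handed (so a half turn about y gives the same grasp; the last joint's range is limited). The gripper opens to 85 mm and grips with 20 to 120 N. Pads are 22 mm wide; open, the fingers measure 114 mm over their backs; the gripper's body (76 mm by 85 mm) begins 54 mm behind the grasp point. The pads swing forward as they close: fully open they stand 13 mm farther back than shut.
Start: joints at [72.88, 4.979, 10.078, 95.1, 0, 90], TCP at [0.162, 0.526, 0.304] pointing down, gripper open.
Joint ranges: [-179.16, 179.16], [-48.56, 103.87], [-65.8, 70.77], [-126.05, 130.52], [-82.76, 87.17], [-180, 180]. Speed limits (degrees/s): [127.2, 127.2, 147.25, 180, 180, 180].

INTERFACE

Orientations are given as [roll, pitch, yaw] about the fixed x, y, z axes, in that order (R = Rz(yaw) Ry(pitch) Rx(roll)).
In Python, from workcell import sensors, imaging, bot, models gives the robot as it stands.
- The arm moves only by the tool arm_command, never from a script. Its argument "rows" is one flat list of numbers, 7 for each row, row after row: the shift along the tool's x, y, z in cm, then the turn, a rotation vector about the tool's x, y, z in degrees, then the gripper's target within -1 to 1 (fully open at 1, half-way at 0, shut at -1). A call has 1 to 12 rows; each row is the pose to reach, as a shift and turn from the pose commanded when the call began, along the tool's axes at that moment; what a row does not reach only later rows make up. A row lasts 1/12 s, in which the tool goes at most 41.7 mm and 7.16 degrees, less where a joint would pass 70% of its speed; a pose out of reach is approached as far as the arm can. A call with a gripper value outside its range is refused whole. The fingers move at their own pace and stop on an object; "force" is the grip in N (left out, the last holds). Time passes only in rows, so rows that repeat a pose let the fingers close. It gives the time, the measured TCP pose, the force and the opening at its end, in the units of the state.
- sensors.get_obs(): the state, without advancing time (a new reading comes with each control period).
- imaging.camera(name): name is "side" or "top"; returns a dict with "pixels" (480x640x3 uint8, blue, green, red), "z_map" (480x640 float32, m along the optical axis (not along the pixel's ray), 0 where there is no reading), "camera_matrix" (3x3 intrinsics, pixels), "world_from_camera" (4x4, takes a point from camera to world coordinates). Camera axes: x right, y up, looking along -z (the intrinsics and any distortion apply to the point x, -y, -z); pixel columns grow to the right and rows downward; lengths in m; the calibration is good to about 2 mm. A picture is of the moment at which its call begins.
- bot.job_done(): hands the job in, once; it reports no verdict.
Trained networks look in the newest picture that a camera, given by its name, has taken for a name from the list of things; names that differ only in an ending like _2 or _b are one class to them, and where a whole thing is asked for, a point or a joint stands for the part that bears it (a point fixed in the world has none). Each returns a list of dicts, best first, with "conf" (0 to 1); they miss things now and then, are a little off and sometimes report something else, mostly with a low value. They report only what shows in the picture. A call takes as long as a camera call. They do not tell look-alikes from the thing itself.
- models.search_frame(thing, camera): "extent" ([centre column, centre row, width, height] in pixels, round what is visible of it).
- models.spot_point(thing, camera): "location" ([column, row] in pixels: a listed point, or the origin of a listed thing).
The state is a dict: "time": time; "q": joint angles; "qd": joint speeds; "joint_efforts": joint torques, N m; "ee_pos": TCP position; "tcp_rot": TCP orientation; "wrist_force": force on the tool from outside, world axes, zero at the start; "torque": the same for the moment, N m; "opening": finger opening in m.
Only numpy, scipy, OpenCV 4.12 (cv2) and the standard library are available. Lean on these libraries where they do the work, as an engineer would, in place of code of your own. Each camera call takes 0.05 s, during which the arm holds its last target.

## Working session

There is one attempt and no reset: what is moved stays moved. The work goes in short steps, Python scripts to look and compute and a tool call to move; the robot and the scene stay as the last step left them, time stands still between calls to the robot, and variables do not carry over. Pictures are saved under pics/ and viewed, and the job is handed in when it is done.

Besides the shell and the picture viewer there is one more tool, called as a command line: name --argument value ..., lists and objects as JSON in quotes. arm_command: Moves the arm, as the interface text tells. Its arguments: {"type":"object","properties":{"rows":{"type":"array","items":{"type":"number"}},"force":{"type":"number"}},"required":["rows"]}

```bash
ls; mkdir -p pics; python3 - <<'E'
from workcell import sensors, imaging, bot, models
import cv2
print(sensors.get_obs())
for n in ("side","top"):
    c=imaging.camera(n); cv2.imwrite(f"pics/{n}0.png",c["pixels"]); print(n,c["camera_matrix"],c["world_from_camera"])
    for t in ("locating_pin","pin_rack","die_holder","bush_tin","spare_punch"):
        print(t,[(d["conf"],d["extent"]) for d in models.search_frame(t,n)])
    for t in ("pin_foot","collar_rim","locating_pin"):
        print(t,[(d["conf"],d["location"]) for d in models.spot_point(t,n)])
E
```

```text
pics
{'time': 0.0, 'q': array([ 7.28803011e+01,  5.00973333e+00,  1.00341684e+01,  9.50988014e+01,
       -3.32719716e-04,  8.99994569e+01]), 'qd': array([-0.08610721, -0.00516836,  0.10820645, -0.00081507, -0.05665034,
        0.0171829 ]), 'joint_efforts': array([ 9.86349842e-04, -5.20394003e+01,  4.64801967e+01,  1.66505284e-02,
        1.44643218e-04, -4.86669563e-06]), 'ee_pos': array([0.16186495, 0.52550312, 0.30319356]), 'tcp_rot': array([-9.00003320e+01,  7.43662700e-02,  7.28808442e+01]), 'wrist_force': array([-0.68588058,  0.5477483 , -0.09455769]), 'torque': array([ 0.00216619, -0.0407542 ,  0.02369994]), 'opening': 0.0854442570444524}
side [[555.30697154   0.         313.64889443]
 [  0.         555.30697154 243.22301212]
 [  0.           0.           1.        ]] [[ 0.88603773  0.17828507 -0.42796213  0.0683661 ]
 [-0.46337005  0.37044139 -0.80502259 -0.94236682]
 [ 0.01501137  0.91158522  0.41083701  0.43188805]
 [ 0.          0.          0.          1.        ]]
locating_pin [(0.86, [303.6, 232.8, 15.9, 50.7]), (0.69, [254.8, 238.4, 14.3, 52.4]), (0.18, [349.4, 230.4, 
[... 605 characters left out ...]
2461046 -0.00213516 -0.26260877]
 [-0.00586314  0.15242206  0.9882981   0.91538975]
 [ 0.          0.          0.          1.        ]]
locating_pin [(0.84, [264.6, 289.3, 21.5, 19.6]), (0.64, [322.7, 195.9, 17.0, 27.3]), (0.54, [281.8, 236.7, 19.5, 23.0])]
pin_rack [(0.71, [285.2, 242.8, 45.0, 32.2])]
die_holder []
bush_tin [(0.74, [332.4, 313.7, 51.6, 50.4])]
spare_punch [(0.57, [253.0, 163.4, 26.3, 33.9]), (0.19, [283.1, 236.2, 19.0, 19.0])]
pin_foot [(0.62, [268.6, 284.5]), (0.57, [324.9, 205.6]), (0.54, [282.9, 243.5]), (0.21, [284.3, 243.0]), (0.16, [413.1, 240.7])]
collar_rim [(0.91, [416.6, 238.8])]
locating_pin [(0.82, [287.2, 241.6]), (0.78, [325.9, 202.6]), (0.69, [270.1, 289.2])]
```

View pics/side0.png

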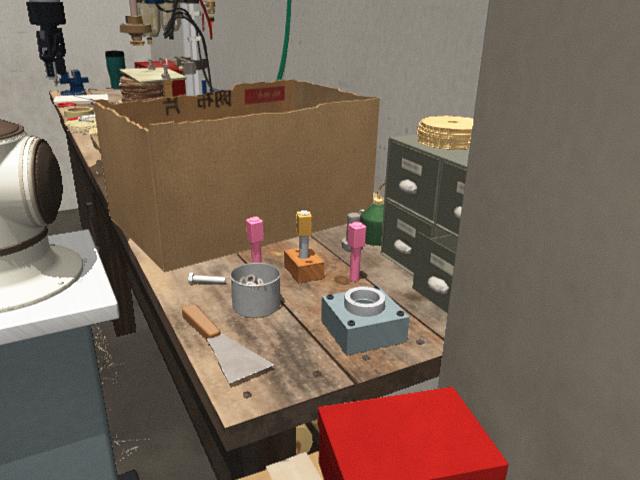

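View pics/top0.png

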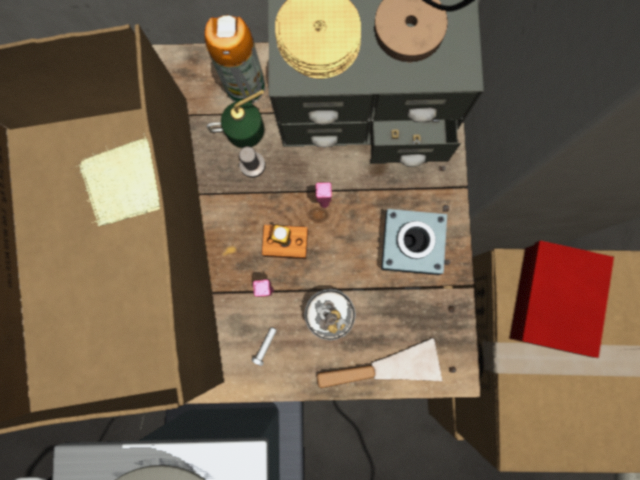

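```bash
cat > h.py <<'E'
from workcell import sensors, imaging, bot, models
import numpy as np, cv2
def cloud(c):
    z=c["z_map"];K=c["camera_matrix"];v,u=np.mgrid[0:480,0:640]
    P=np.stack([(u-K[0,2])/K[0,0]*z,-(v-K[1,2])/K[1,1]*z,-z],-1)
    T=c["world_from_camera"]; W=P@T[:3,:3].T+T[:3,3]; W[z<=0]=np.nan; return W
def proj(c,p):
    T=np.linalg.inv(c["world_from_camera"]);q=T[:3,:3]@np.array(p)+T[:3,3];K=c["camera_matrix"]
    return K[0,0]*q[0]/-q[2]+K[0,2],K[1,1]*q[1]/q[2]+K[1,2]
def onz(c,u,v,z):
    K=c["camera_matrix"];T=c["world_from_camera"]
    d=T[:3,:3]@np.array([(u-K[0,2])/K[0,0],-(v-K[1,2])/K[1,1],-1]);s=(z-T[2,3])/d[2]; return T[:3,3]+s*d
E
python3 - <<'E'
from h import *
np.set_printoptions(precision=4,suppress=True)
c=imaging.camera("top");W=cloud(c);np.save("Wtop.npy",W)
cv2.imwrite("pics/zoom.png",cv2.resize(c["pixels"][140:360,200:480],None,fx=2.8,fy=2.8,interpolation=cv2.INTER_CUBIC))
s=imaging.camera("side");Ws=cloud(s)
def st(W,u0,u1,v0,v1,z0,z1,n):
    w=W[v0:v1,u0:u1].reshape(-1,3);w=w[(w[:,2]>z0)&(w[:,2]<z1)]
    print(n,len(w),w.min(0),w.max(0),np.median(w,0),(w.min(0)+w.max(0))/2)
    return w
st(W,265,300,220,250,.095,.12,"head")
st(W,255,315,220,262,.022,.04,"rack")
st(W,390,445,210,265,.05,.062,"collar")
st(W,370,460,200,285,.033,.046,"block")
st(W,310,340,175,205,.07,.15,"pink1")
st(W,250,275,275,300,.07,.15,"pink2")
st(W,235,270,140,180,.05,.075,"punch")
st(W,300,360,285,345,.045,.065,"tin")
st(W,0,230,0,460,.22,.3,"carton")
st(W,185,265,0,160,.06,.3,"bottles")
st(W,265,480,0,170,.06,.4,"cab")
st(W,300,480,300,400,-.02,.02,"bench")
st(Ws,290,320,205,240,.07,.12,"head side")
st(Ws,320,410,280,350,.05,.062,"collar side")
E
```

```text
head 257 [ 0.4363 -0.2058  0.0962] [ 0.461  -0.1804  0.1132] [ 0.4479 -0.1935  0.1065] [ 0.4486 -0.1931  0.1047]
rack 952 [ 0.4235 -0.2272  0.0223] [ 0.4742 -0.1589  0.0382] [ 0.4419 -0.1992  0.0301] [ 0.4489 -0.1931  0.0302]
collar 565 [ 0.4149 -0.4177  0.05  ] [ 0.4706 -0.3624  0.0615] [ 0.4421 -0.3905  0.0556] [ 0.4427 -0.39    0.0557]
block 2491 [ 0.3928 -0.4399  0.0331] [ 0.4922 -0.3403  0.0458] [ 0.4398 -0.3882  0.0401] [ 0.4425 -0.3901  0.0394]
pink1 284 [ 0.4999 -0.2653  0.07  ] [ 0.5219 -0.2436  0.1031] [ 0.5085 -0.2548  0.0982] [ 0.5109 -0.2544  0.0866]
pink2 275 [ 0.3624 -0.1763  0.07  ] [ 0.3846 -0.154   0.1029] [ 0.3733 -0.1663  0.0985] [ 0.3735 -0.1651  0.0864]
punch 239 [ 0.5638 -0.1534  0.0522] [ 0.5884 -0.1294  0.068 ] [ 0.5748 -0.1418  0.0639] [ 0.5761 -0.1414  0.0601]
tin 395 [ 0.2999 -0.2958  0.045 ] [ 0.3725 -0.2227  0.0567] [ 0.3282 -0.263   0.0517] [ 0.3362 -0.2593  0.0509]
carton 6859 [ 0.2106 -0.0966  0.22  ] [0.6896 0.1482 0.254 ] [ 0.5205 -0.0447  0.2387] [0.4501 0.0258 0.237 ]
bottles 5565 [ 0.5621 -0.1746  0.06  ] [ 0.7991 -0.0436  0.194 ] [ 0.6958 -0.1319  0.1123] [ 0.6806 -0.1091  0.127 ]
cab 27288 [ 0.571  -0.4962  0.06  ] [ 0.798  -0.1687  0.3999] [ 0.6406 -0.3232  0.215 ] [ 0.6845 -0.3325  0.2299]
bench 16703 [ 0.2075 -0.4838 -0.0083] [ 0.3595 -0.2103  0.02  ] [ 0.2778 -0.3518 -0.001 ] [ 0.2835 -0.3471  0.0058]
head side 394 [ 0.4321 -0.2128  0.07  ] [ 0.4993 -0.0658  0.1098] [ 0.4424 -0.2041  0.0924] [ 0.4657 -0.1393  0.0899]
collar side 596 [ 0.4113 -0.4221  0.0501] [ 0.467  -0.3649  0.0589] [ 0.4374 -0.397   0.0561] [ 0.4391 -0.3935  0.0545]
```

View pics/zoom.png

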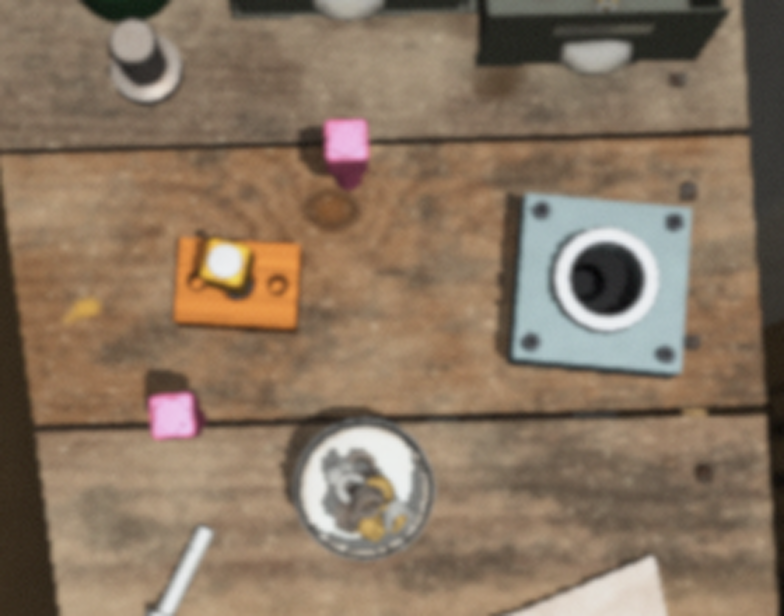

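```bash
python3 - <<'E'
from h import *
np.set_printoptions(precision=4,suppress=True)
c=imaging.camera("top");W=cloud(c)
ok=np.isfinite(W[...,2])
for n,(u0,u1,v0,v1),z0,z1 in [("head",(265,300,220,255),.1,.12),("rack",(255,315,220,262),.022,.04),("block",(370,460,200,285),.034,.046),("collar",(390,445,210,265),.05,.064)]:
    w=W[v0:v1,u0:u1].reshape(-1,3);w=w[(w[:,2]>z0)&(w[:,2]<z1)]
    r=cv2.minAreaRect((w[:,:2]*1000).astype(np.float32));print(n,r, np.median(w[:,2]))
# carton wall profile
w=W.reshape(-1,3);m=(w[:,1]<0.0)&(w[:,1]>-.2)&(w[:,2]>.03)&(w[:,2]<.3)&(w[:,0]<.55)
for a in np.arange(.03,.27,.03):
    q=w[m&(w[:,2]>a)&(w[:,2]<a+.03)&((w[:,1]>-.14))];print(round(a,2),len(q),q[:,1].min() if len(q) else 0)
m=(w[:,2]>.2)&(w[:,2]<.3); print("carton x,y", np.nanmin(w[m],0),np.nanmax(w[m],0), "max z", np.nanmax(w[:,2]))
s=imaging.camera("side")
print("tcp in side",proj(s,[.162,.526,.304]),"tip",proj(s,[.162,.526,.231]))
im=c["pixels"][218:262,392:440].astype(float); im=np.clip(im*4,0,255).astype(np.uint8)
cv2.imwrite("pics/well.png",cv2.resize(im,None,fx=14,fy=12.9,interpolation=cv2.INTER_CUBIC))
im=s["pixels"][270:330,320:410].astype(float); im=np.clip(im*3,0,255).astype(np.uint8)
cv2.imwrite("pics/wells.png",cv2.resize(im,None,fx=8,fy=8,interpolation=cv2.INTER_CUBIC))
for p in ([.4427,-.39,.056],[.4427,-.39,.026],[.4427+.02,-.39,.026],[.4427,-.39+.02,.026]): print(p,proj(c,p),proj(s,p))
E
```

```text
head ((448.78125, -192.74725341796875), (22.597660064697266, 22.20578384399414), 74.15342712402344) 0.10650420746624839
rack ((448.85089111328125, -192.7248992919922), (66.43437194824219, 46.30141067504883), 85.76222229003906) 0.030162409721768646
block ((442.7989501953125, -390.20166015625), (90.31819152832031, 90.56224822998047), 83.33828735351562) 0.040091665508644125
collar ((442.5120849609375, -390.2275390625), (54.20012283325195, 54.978271484375), 43.338661193847656) 0.055643189899530376
0.03 726 -0.0974575280696246
0.06 887 -0.09753112219011892
0.09 1055 -0.09744431426686542
0.12 1264 -0.09743713946928279
0.15 1493 -0.09738227660742826
0.18 1853 -0.09715480579834929
0.21 2397 -0.0966576666746452
0.24 1491 -0.09700527815248638
0.27 0 0
carton x,y [ 0.2107 -0.6472  0.2   ] [0.7374 0.1595 0.3   ] max z 0.5115633054101726
tcp in side (np.float64(52.54414867726854), np.float64(49.772568782311794)) tip (np.float64(58.07986503714119), np.float64(82.54331819209298))
[0.4427, -0.39, 0.056] (np.float64(416.6160472008685), np.float64(239.04254252528713)) (np.float64(364.9022523075494), np.float64(295.36509586240504))
[0.4427, -0.39, 0.026] (np.float64(413.83707864912134), np.float64(241.81266381051327)) (np.float64(363.75949005311526), np.float64(314.2132178933422))
[0.4627, -0.39, 0.026] (np.float64(413.23715470342927), np.float64(228.90990435055195)) (np.float64(375.8227713152985), np.float64(310.8964499499983))
[0.4427, -0.37, 0.026] (np.float64(400.766169980638), np.float64(242.13389726823385)) (np.float64(356.20219228915425), np.float64(307.53936236887694))
```

View pics/well.png

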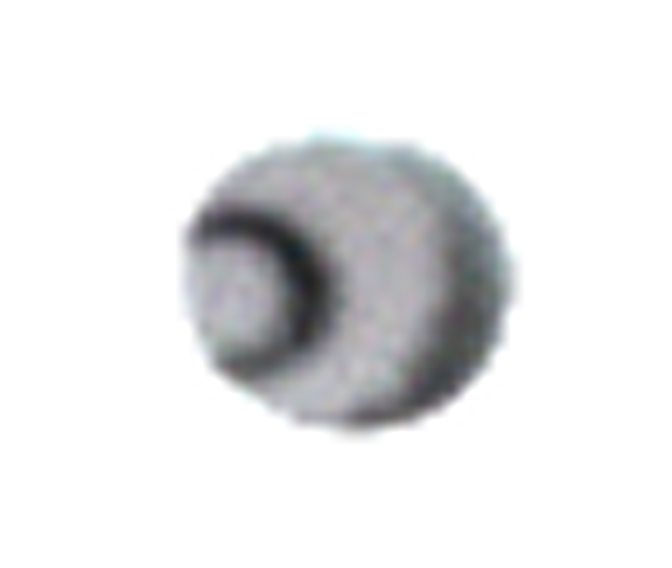

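View pics/wells.png

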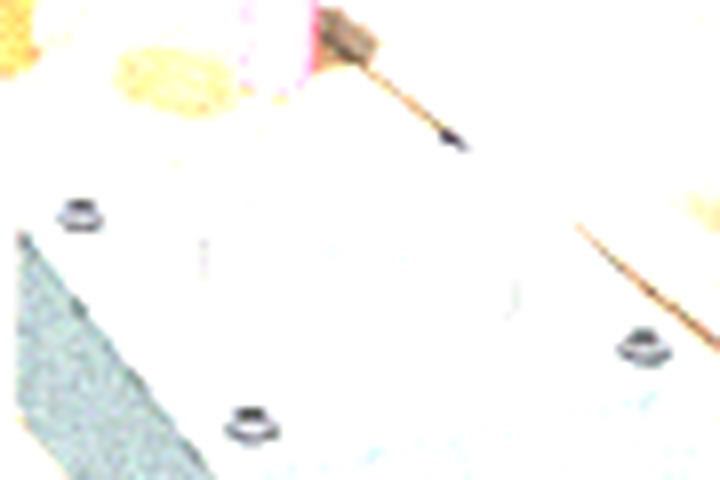

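```bash
python3 - <<'E'
from h import *
np.set_printoptions(precision=4,suppress=True,linewidth=200)
Ws=[]
for i in range(4):
    c=imaging.camera("top");Ws.append(cloud(c))
W=np.nanmedian(Ws,0)
print((W[228:254,402:434,2]*1000).round().astype(int))
w=W[225:256,398:436].reshape(-1,3)
f=w[(w[:,2]<.019)&(w[:,2]>-.01)];print(len(f),np.median(f,0),f.min(0),f.max(0)); 
f=w[(w[:,2]<.030)&(w[:,2]>.022)];print(len(f),np.median(f,0),f.min(0),f.max(0))
# fit hole circle from mouth pixels: intensity
p=onz(c,409.25,239.9,.026);print("mouth est",p,p-[.4427,-.3902,.026])
g=c["pixels"].max(2);print(g[230:252,402:430])
E
```

```text
[[56 56 55 57 56 57 56 55 47 39 38 36 35 36 35 37 38 40 43 47 49 54 54 57 56 57 57 57 56 54 41 41]
 [55 55 56 56 57 55 53 38 33 28 26 26 28 27 28 28 31 33 35 38 45 46 50 54 56 56 57 56 57 54 41 39]
 [56 56 57 57 57 49 30 24 28 26 26 26 26 24 28 26 27 27 30 32 36 38 45 49 55 55 57 55 55 55 56 40]
 [57 56 57 55 46 26 26 26 25 26 25 25 27 27 25 24 27 26 26 26 29 35 40 44 49 56 55 55 56 56 55 55]
 [55 56 56 57 24 24 27 27 27 26 26 27 26 26 28 27 27 26 26 27 26 30 35 39 46 51 56 56 57 57 56 55]
 [56 55 55 26 25 26 26 25 27 27 27 27 26 27 26 26 26 27 26 25 27 27 29 35 38 47 51 56 55 56 56 55]
 [55 56 55 26 25 26 26 24 28 26 27 25 26 26 26 26 27 27 25 27 26 26 25 30 38 44 50 56 55 56 56 56]
 [55 56 26 26 26 22 19 20 20 23 25 27 25 26 26 26 29 27 24 26 27 25 26 28 34 38 47 55 56 55 57 58]
 [56 56 27 24 11  8 10 10 12 16 18 23 25 25 27 25 26 26 25 25 26 28 26 25 30 36 44 51 57 56 56 58]
 [56 54 26  7  8  8  7  9  9  8 12 18 22 26 26 25 26 27 25 25 26 28 25 27 27 33 39 48 53 56 57 56]
 [56 57  8  9  9  6  8  8  9  9  9 12 19 26 25 28 25 26 27 27 26 27 25 26 24 31 38 46 54 57 56 55]
 [57 55  7 
[... 3528 characters left out ...]
 118 184]
 [238 233 209 151  88  46  29  26  28  29  31  38  43  46  48  47  47  46  40  31  22  20  21  25  46  89 153 206]
 [236 236 226 192 135  78  44  37  35  40  42  46  47  47  47  47  42  45  35  25  22  22  23  38  76 132 189 226]
 [232 238 235 224 185 135  85  55  48  46  48  49  49  47  47  43  40  38  33  24  21  23  37  69 123 181 220 235]
 [221 235 237 234 223 187 137  90  64  55  49  48  48  47  44  36  31  28  25  26  26  44  77 124 175 216 234 239]
 [192 227 236 238 234 222 188 147 105  75  60  49  45  43  37  30  26  27  31  41  60  94 137 183 217 233 238 238]
 [152 197 228 236 238 234 226 202 172 138 107  80  66  60  54  50  53  61  75  93 123 160 197 223 234 238 238 235]]
```

```bash
python3 - <<'E'
from h import *
c=imaging.camera("top");W=cloud(c)
cv2.imwrite("pics/headz.png",cv2.resize(c["pixels"][215:265,255:315],None,fx=11,fy=11,interpolation=cv2.INTER_CUBIC))
m=((W[...,2]>.1)&(W[...,2]<.115)).astype(np.uint8);m[:, :262]=0;m[:,303:]=0;m[:218]=0;m[256:]=0
k=cv2.findContours(cv2.resize(m,None,fx=8,fy=8,interpolation=cv2.INTER_LINEAR),0,2)[0]
print([cv2.minAreaRect(q) for q in k])
w=W[m>0];xy=w[:,:2]-[.4488,-.1927]
best=[]
for a in range(-45,45,3):
    r=np.deg2rad(a);e=xy@np.array([[np.cos(r),-np.sin(r)],[np.sin(r),np.cos(r)]])
    best.append((round(float(np.ptp(e[:,0])*np.ptp(e[:,1])*1e6)),a, round(float(np.mean(np.abs(e)**8)**.125*1e3),2)))
print(best)
s=imaging.camera("side");cv2.imwrite("pics/heads.png",cv2.resize(s["pixels"][200:290,260:360],None,fx=7,fy=6.6,interpolation=cv2.INTER_CUBIC))
for u,v in((408.8,240.6),(409.2,240.2)):print(onz(c,u,v,.026))
E
```

```text
[((2248.44140625, 1871.7354736328125), (135.0923309326172, 133.1520538330078), 14.03624439239502)]
[(755, -45, 9.34), (734, -42, 9.25), (708, -39, 9.15), (680, -36, 9.04), (648, -33, 8.92), (614, -30, 8.8), (582, -27, 8.69), (552, -24, 8.58), (520, -21, 8.5), (495, -18, 8.44), (494, -15, 8.42), (516, -12, 8.44), (538, -9, 8.48), (556, -6, 8.56), (575, -3, 8.66), (605, 0, 8.78), (638, 3, 8.9), (669, 6, 9.02), (697, 9, 9.13), (723, 12, 9.24), (746, 15, 9.33), (765, 18, 9.41), (779, 21, 9.47), (790, 24, 9.51), (797, 27, 9.54), (801, 30, 9.55), (800, 33, 9.55), (795, 36, 9.52), (786, 39, 9.48), (773, 42, 9.42)]
[ 0.44476296 -0.38238521  0.026     ]
[ 0.4453655  -0.38302449  0.026     ]
```

View pics/headz.png

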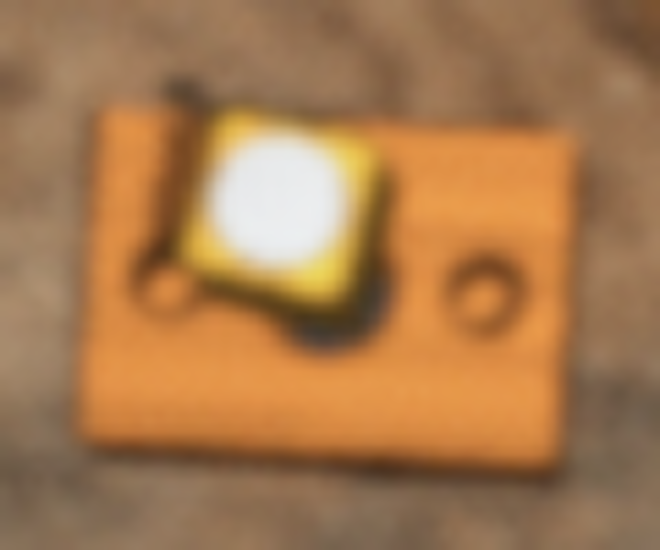

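View pics/heads.png

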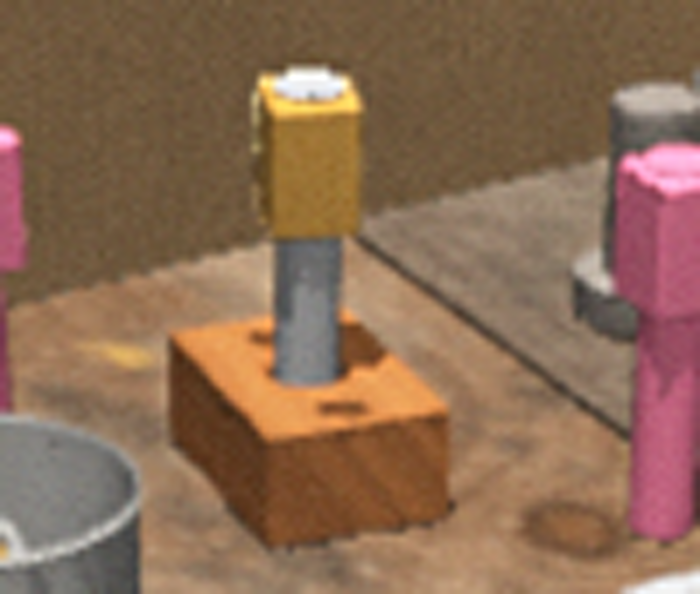

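```bash
cat >> h.py <<'E'
from scipy.spatial.transform import Rotation as R
def rel(p0,rpy0,p1,yaw1):
    r0=R.from_euler('xyz',rpy0,degrees=True); r1=R.from_euler('xyz',[-90,0,yaw1],degrees=True)
    return np.round(r0.inv().apply(np.array(p1)-p0)*100,2),np.round((r0.inv()*r1).as_rotvec(degrees=True),2)
E
python3 -c "
from h import *
print(rel([.162,.526,.304],[-90,0,72.88],[.449,-.193,.43],-15.5))"
```

```text
(array([-60.27, -12.6 , -48.59]), array([-0.  , 88.38, -0.  ]))
```

arm_command --rows '[0, -4, 0, 0, 0, 0, 0, 0, -8, 0, 0, 0, 0, 0, 0, -12, 0, 0, 0, 0, 0, 0, -12.6, 0, 0, 0, 0, 0, 0, -12.6, 0, 0, 0, 0, 0]' --force 40

```text
time: 1.82
ee_pos: [0.162, 0.5259, 0.4332]
tcp_rot: [-90.0, -0.3, 72.9]
wrist_force: [-0.1, 1.1, 0.4]
opening: 0.0427
```

arm_command --rows '[-2.87, 0, -2.314, 0, 4.21, 0, 0, -5.74, 0, -4.628, 0, 8.42, 0, 0, -8.61, 0, -6.942, 0, 12.63, 0, 0, -11.48, 0, -9.256, 0, 16.84, 0, 0, -14.35, 0, -11.57, 0, 21.05, 0, 0, -17.22, 0, -13.884, 0, 25.26, 0, 0, -20.09, 0, -16.198, 0, 29.47, 0, 0, -22.96, 0, -18.512, 0, 33.68, 0, 0, -25.83, 0, -20.826, 0, 37.89, 0, 0, -28.7, 0, -23.14, 0, 42.1, 0, 0, -31.57, 0, -25.454, 0, 46.31, 0, 0, -31.57, 0, -25.454, 0, 46.31, 0, 0]'

```text
time: 2.82
ee_pos: [0.3136, 0.1442, 0.4289]
tcp_rot: [-90.1, 0.0, 25.9]
wrist_force: [-0.5, 0.4, 0.4]
opening: 0.0428
```

```bash
python3 -c "
from h import *
o=sensors.get_obs();print(o['q'],o['ee_pos'],o['tcp_rot'])
r=R.from_euler('xyz',[-90,0,72.88],degrees=True)
p=np.array([.162,.526,.43])+r.apply([-.3157,0,-.25454]);print(p)
print(rel(p,[-90,0,72.88-46.31],[.449,-.193,.43],-15.5))"
```

```text
[ 2.47526237e+01 -1.71359424e+01  4.42071059e+00  1.11603269e+02
 -8.68921921e-02  8.88297289e+01] [0.31360118 0.14423483 0.42894444] [-9.00859220e+01  4.83813067e-02  2.59228939e+01]
[0.31232756 0.14935862 0.43      ]
(array([ -3.09,  -0.  , -36.73]), array([ 0.  , 42.07, -0.  ]))
```

arm_command --rows '[-0.31, 0, -3.67, 0, 4.2, 0, 0, -0.62, 0, -7.34, 0, 8.4, 0, 0, -0.93, 0, -11.02, 0, 12.6, 0, 0, -1.24, 0, -14.69, 0, 16.8, 0, 0, -1.55, 0, -18.37, 0, 21, 0, 0, -1.85, 0, -22, 0, 25.2, 0, 0, -2.16, 0, -25.7, 0, 29.4, 0, 0, -2.47, 0, -29.4, 0, 33.6, 0, 0, -2.78, 0, -33, 0, 37.8, 0, 0, -3.09, 0, -36.73, 0, 42.07, 0, 0, -3.09, 0, -36.73, 0, 42.07, 0, 0, -3.09, 0, -36.73, 0, 42.07, 0, 0]'

```text
time: 3.82
ee_pos: [0.4494, -0.1947, 0.4275]
tcp_rot: [-90.0, 0.2, -15.6]
wrist_force: [-0.0, 0.7, 0.3]
opening: 0.0425
```

```bash
python3 -c "
from h import *
c=imaging.camera('top');o=sensors.get_obs();print(o['q'],o['ee_pos'],o['tcp_rot'],o['wrist_force'])
cv2.imwrite('pics/t2.png',c['pixels']);cv2.imwrite('pics/s2.png',imaging.camera('side')['pixels'])
r=R.from_euler('xyz',[-90,0,26.57],degrees=True)
p=np.array([.31233,.14936,.43])+r.apply([-.0309,0,-.3673]);print(p)"
```

```text
[-2.33261141e+01  1.64328265e+00  2.09021023e+01  1.09415840e+02
  1.27390085e-02  8.21935995e+01] [ 0.44898607 -0.19355516  0.42842725] [-89.96605155   0.15383462 -15.5196854 ] [-0.20098622 -0.08094811  0.603931  ]
[ 0.44898332 -0.19297021  0.43      ]
```

View pics/s2.png

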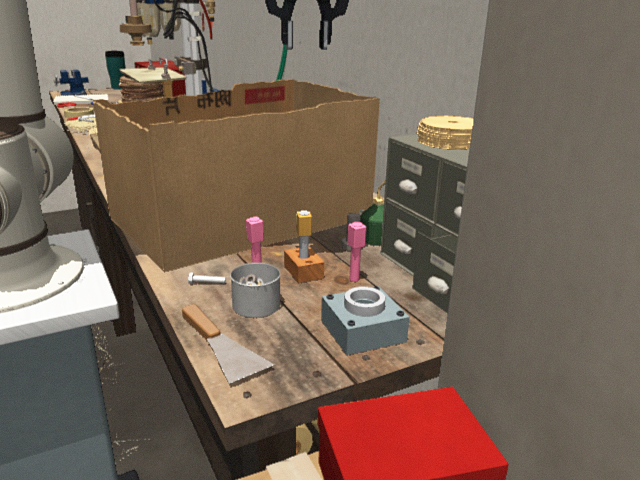

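arm_command --rows '[0, 3, 0, 0, 0, 0, 0, 0, 6, 0, 0, 0, 0, 0, 0, 9, 0, 0, 0, 0, 0, 0, 12, 0, 0, 0, 0, 0, 0, 15, 0, 0, 0, 0, 0, 0, 18, 0, 0, 0, 0, 0, 0, 20, 0, 0, 0, 0, 0, 0, 22, 0, 0, 0, 0, 0, 0, 23, 0, 0, 0, 0, 0, 0, 23, 0, 0, 0, 0, 0, 0, 23, 0, 0, 0, 0, 0]'

```text
time: 4.83
ee_pos: [0.4488, -0.1926, 0.2006]
tcp_rot: [-90.0, -0.0, -15.4]
wrist_force: [0.6, -0.3, 0.6]
opening: 0.0425
```

```bash
python3 -c "
from h import *
c=imaging.camera('top');s=imaging.camera('side');o=sensors.get_obs();print(o['q'],o['ee_pos'],o['tcp_rot'],o['wrist_force'])
cv2.imwrite('pics/t3.png',c['pixels']);cv2.imwrite('pics/s3.png',cv2.resize(s['pixels'][140:300,220:420],None,fx=3.7,fy=3.7))"
```

```text
[-2.32621140e+01 -4.27795284e+00 -1.05416996e+01  8.36079329e+01
  2.28613356e-03  8.21941066e+01] [ 0.44934612 -0.19315766  0.20151108] [-90.01516322  -0.12744181 -15.45620119] [ 0.18154907 -0.11866531  0.30217015]
```

View pics/s3.png

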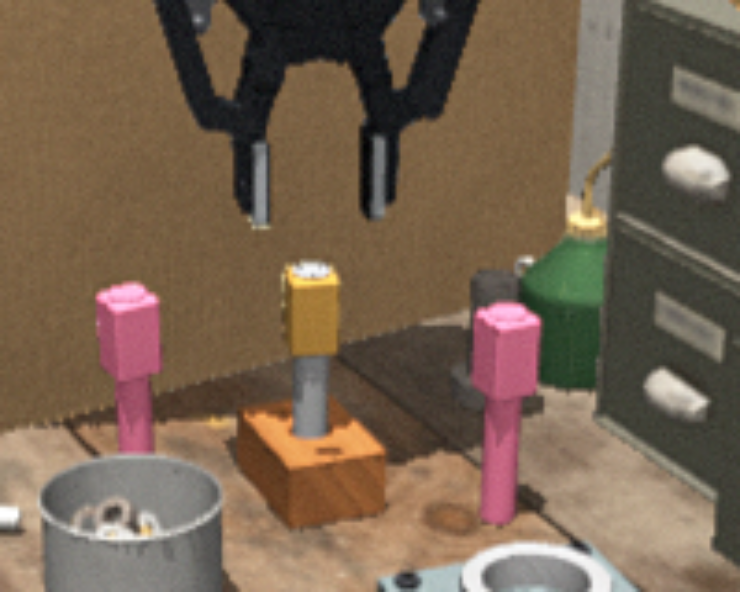

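View pics/t3.png

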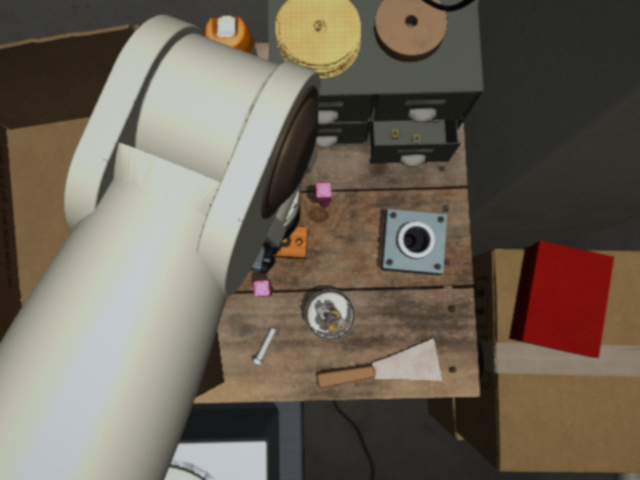

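arm_command --rows '[0, 1.5, 0, 0, 0, 0, 0, 0, 3, 0, 0, 0, 0, 0, 0, 4.5, 0, 0, 0, 0, 0, 0, 5.2, 0, 0, 0, 0, 0, 0, 5.7, 0, 0, 0, 0, 0, 0, 5.7, 0, 0, 0, 0, 0, 0, 5.7, 0, 0, 0, 0, -0.3, 0, 5.7, 0, 0, 0, 0, -0.6, 0, 5.7, 0, 0, 0, 0, -0.8, 0, 5.7, 0, 0, 0, 0, -1, 0, 5.7, 0, 0, 0, 0, -1, 0, 5.7, 0, 0, 0, 0, -1]' --force 50

```text
time: 5.93
ee_pos: [0.4494, -0.1935, 0.144]
tcp_rot: [-90.0, -0.1, -15.5]
wrist_force: [-0.4, 0.4, 6.4]
opening: 0.0215
```

```bash
python3 -c "
from h import *
s=imaging.camera('side');o=sensors.get_obs();print(o['ee_pos'],o['tcp_rot'],o['wrist_force'],o['opening'])
cv2.imwrite('pics/s4.png',cv2.resize(s['pixels'][160:300,240:400],None,fx=4.2,fy=4.2))"
```

```text
[ 0.44934575 -0.1935304   0.14397612] [-90.01270968  -0.10664054 -15.49968943] [-0.69837503 -0.70061892  5.04362851] 0.02128040021207301
```

View pics/s4.png

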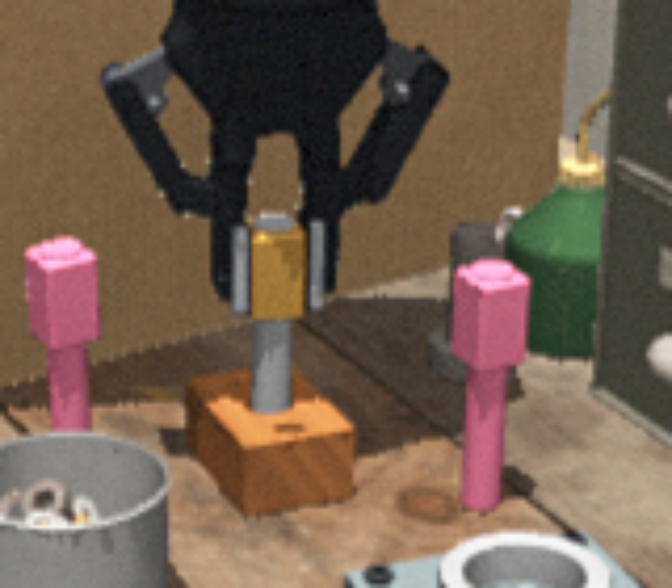

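arm_command --rows '[0, -0.3, 0, 0, 0, 0, -1, 0, -0.8, 0, 0, 0, 0, -1, 0, -1.6, 0, 0, 0, 0, -1, 0, -2.6, 0, 0, 0, 0, -1, 0, -3.8, 0, 0, 0, 0, -1, 0, -5.2, 0, 0, 0, 0, -1, 0, -6.8, 0, 0, 0, 0, -1, 0, -8.4, 0, 0, 0, 0, -1, 0, -9.8, 0, 0, 0, 0, -1, 0, -10.7, 0, 0, 0, 0, -1, 0, -10.7, 0, 0, 0, 0, -1, 0, -10.7, 0, 0, 0, 0, -1]'

```text
time: 6.98
ee_pos: [0.4491, -0.1934, 0.2503]
tcp_rot: [-90.0, -0.1, -15.5]
wrist_force: [-0.2, -0.8, -2.4]
opening: 0.0215
```

```bash
python3 -c "
from h import *
s=imaging.camera('side');o=sensors.get_obs();print(o['ee_pos'],o['tcp_rot'],o['wrist_force'],o['opening'])
cv2.imwrite('pics/s5.png',cv2.resize(s['pixels'][100:300,220:420],None,fx=3,fy=3))
# pin shaft from side depth
W=cloud(s)
P=np.array([.449,-.193])
d=np.hypot(W[...,0]-P[0],W[...,1]-P[1])
for a in np.arange(.1,.25,.01):
    m=(d<.03)&(W[...,2]>a)&(W[...,2]<a+.01);print(round(a,3),m.sum(),W[m].mean(0).round(4) if m.any() else '')
print(rel([.449,-.193,.25],[-90,0,-15.5],[.445,-.3828,.25],-15.5))"
```

```text
[ 0.44883019 -0.19331936  0.24952209] [-8.99974705e+01  2.18175734e-02 -1.54992675e+01] [-0.28553085  0.35420274 -1.64025632] 0.02149636378487715
0.1 0 
0.11 23 [ 0.4448 -0.201   0.1182]
0.12 55 [ 0.4446 -0.2006  0.1253]
0.13 57 [ 0.4447 -0.201   0.1349]
0.14 60 [ 0.4446 -0.2009  0.1447]
0.15 61 [ 0.4445 -0.2008  0.1547]
0.16 62 [ 0.4447 -0.2007  0.1648]
0.17 64 [ 0.4437 -0.2013  0.1753]
0.18 164 [ 0.4446 -0.2048  0.1854]
0.19 208 [ 0.4438 -0.2038  0.1951]
0.2 210 [ 0.4436 -0.2035  0.205 ]
0.21 209 [ 0.4452 -0.2018  0.2144]
0.22 150 [ 0.4459 -0.2041  0.2252]
0.23 161 [ 0.445  -0.2014  0.2345]
0.24 149 [ 0.4421 -0.2045  0.2452]
(array([  4.69,  -0.  , -18.4 ]), array([0., 0., 0.]))
```

View pics/s5.png

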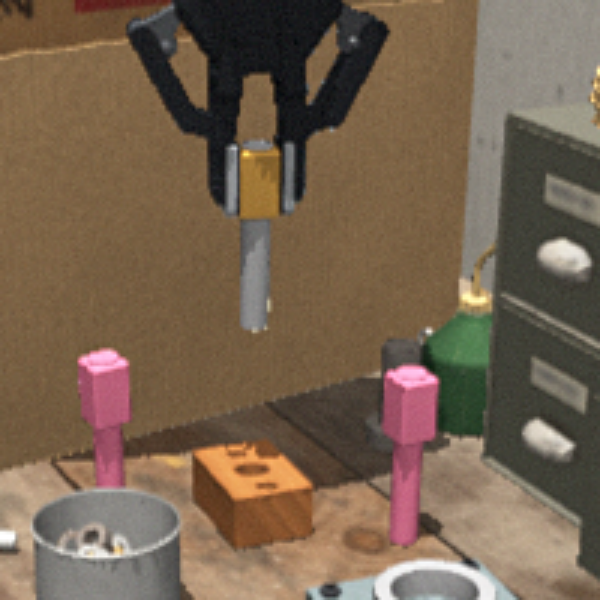

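arm_command --rows '[0.4, 0, -1.57, 0, 0, 0, -1, 1, 0, -3.92, 0, 0, 0, -1, 1.7, 0, -6.67, 0, 0, 0, -1, 2.4, 0, -9.42, 0, 0, 0, -1, 3.1, 0, -12.16, 0, 0, 0, -1, 3.8, 0, -14.9, 0, 0, 0, -1, 4.4, 0, -17.26, 0, 0, 0, -1, 4.69, 0, -18.4, 0, 0, 0, -1, 4.69, 0, -18.4, 0, 0, 0, -1, 4.69, 0, -18.4, 0, 0, 0, -1]'

```text
time: 7.87
ee_pos: [0.4446, -0.383, 0.2488]
tcp_rot: [-89.9, 0.1, -15.6]
wrist_force: [-0.0, -0.4, -0.2]
opening: 0.0215
```

```bash
python3 -c "
from h import *
s=imaging.camera('side');c=imaging.camera('top');o=sensors.get_obs();print(o['q'],o['ee_pos'],o['tcp_rot'],o['wrist_force'],o['opening'])
cv2.imwrite('pics/s6.png',cv2.resize(s['pixels'][140:360,260:460],None,fx=3,fy=2.7));cv2.imwrite('pics/t6.png',c['pixels'])
W=cloud(s)
d=np.hypot(W[...,0]-.445,W[...,1]+.3828)
m=(d<.03)&(W[...,2]>.12)&(W[...,2]<.17);print(W[m].mean(0))"
```

```text
[-4.06648639e+01  9.28359650e+00  8.79827407e+00  8.95669193e+01
  1.35562302e-02  6.47974326e+01] [ 0.44493802 -0.38216635  0.24960194] [-8.99654886e+01  4.14962336e-02 -1.54622902e+01] [-0.17285883 -0.10412757 -1.50753076] 0.021378171813043977
[ 0.43913954 -0.38968663  0.14525866]
```

View pics/s6.png

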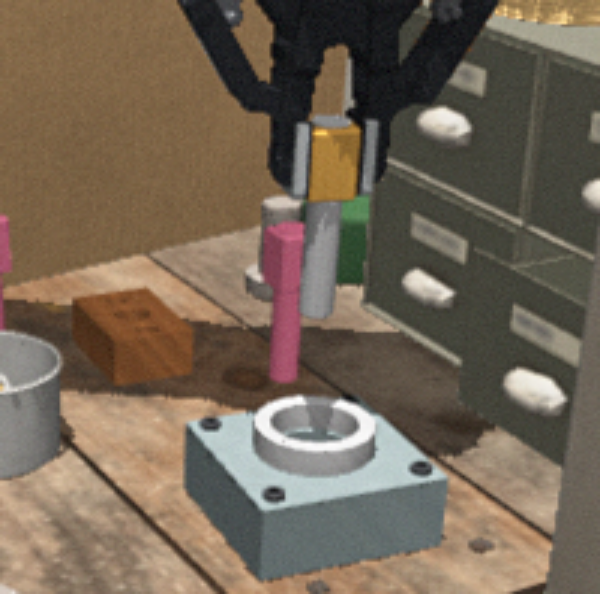

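View pics/t6.png

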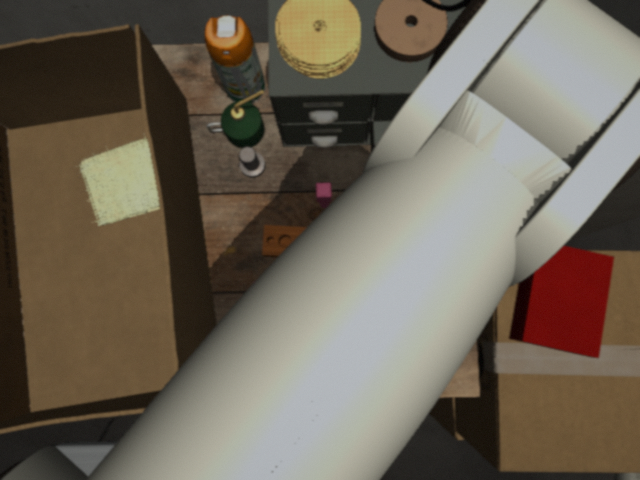

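```bash
python3 -c "
from h import *
s=imaging.camera('side')
W=cloud(s)
d=np.hypot(W[...,0]-.445,W[...,1]+.3828)
for a in np.arange(.11,.22,.01):
    m=(d<.03)&(W[...,2]>a)&(W[...,2]<a+.01)
    vv,uu=np.nonzero(m)
    print(round(a,3),m.sum(),W[m].mean(0).round(4) if m.any() else '',uu.mean(),vv.mean(), proj(s,[.445,-.3828,a+.005]))
o=sensors.get_obs();print(o['time'],o['torque'])
"
```

```text
0.11 37 [ 0.439  -0.3885  0.1176] 364.4054054054054 254.78378378378378 (np.float64(365.79954861450136), np.float64(254.02881968478766))
0.12 80 [ 0.4397 -0.3893  0.125 ] 365.45 249.8125 (np.float64(366.2029664047325), np.float64(247.22727658516354))
0.13 83 [ 0.4393 -0.3887  0.135 ] 365.3614457831325 242.78313253012047 (np.float64(366.6109025723499), np.float64(240.3495545482771))
0.14 81 [ 0.4393 -0.3888  0.1448] 365.8395061728395 235.91358024691357 (np.float64(367.0234334552438), np.float64(233.39436653259628))
0.15 86 [ 0.4397 -0.3891  0.1547] 366.6162790697674 228.91860465116278 (np.float64(367.44063712067964), np.float64(226.36039633966786))
0.16 88 [ 0.4397 -0.3891  0.1648] 366.9886363636364 221.7159090909091 (np.float64(367.8625934145494), np.float64(219.24629778375555))
0.17 91 [ 0.4399 -0.3906  0.1754] 368.2197802197802 214.34065934065933 (np.float64(368.28938401231505), np.float64(212.05069383293824))
0.18 240 [ 0.4389 -0.3927  0.1856] 368.9 207.53333333333333 (np.float64(368.7210924717135), np.float64(204.77217572051657))
0.19 297 [ 0.438  -0.3916  0.1951] 368.2693602693603 200.27272727272728 (np.float64(369.15780428729386), np.float64(197.40930202552465))
0.2 299 [ 0.4384 -0.3919  0.205 ] 369.0735785953177 192.79933110367892 (np.float64(369.5996069468622), np.float64(189.96059772108526))
0.21 311 [ 0.4411 -0.3898  0.2141] 370.38263665594855 185.09967845659165 (np.float64(370.0465899899115), np.float64(182.42455318928964))
8.0167 [ 0.02096376 -0.02186979 -0.01174963]
```

arm_command --rows '[0, 1, 0, 0, 0, 0, -1, 0, 2, 0, 0, 0, 0, -1, 0, 3, 0, 0, 0, 0, -1, 0, 4, 0, 0, 0, 0, -1, 0, 5, 0, 0, 0, 0, -1, 0, 5.8, 0, 0, 0, 0, -1, 0, 6.5, 0, 0, 0, 0, -1, 0, 7.1, 0, 0, 0, 0, -1, 0, 7.5, 0, 0, 0, 0, -1, 0, 7.8, 0, 0, 0, 0, -1, 0, 7.8, 0, 0, 0, 0, -1, 0, 7.8, 0, 0, 0, 0, -1]'

```text
time: 9.02
ee_pos: [0.4449, -0.3832, 0.1721]
tcp_rot: [-90.0, -0.0, -15.5]
wrist_force: [-0.4, 0.3, -2.1]
opening: 0.0211
```

```bash
python3 -c "
from h import *
s=imaging.camera('side');o=sensors.get_obs();print(o['ee_pos'],o['wrist_force'],o['torque'])
cv2.imwrite('pics/s7.png',cv2.resize(s['pixels'][200:350,300:440],None,fx=4,fy=4))"
```

```text
[ 0.44501612 -0.38331766  0.17228111] [-0.1212006  -0.15406515 -2.17184871] [ 0.0351027   0.01502833 -0.0315913 ]
```

View pics/s7.png

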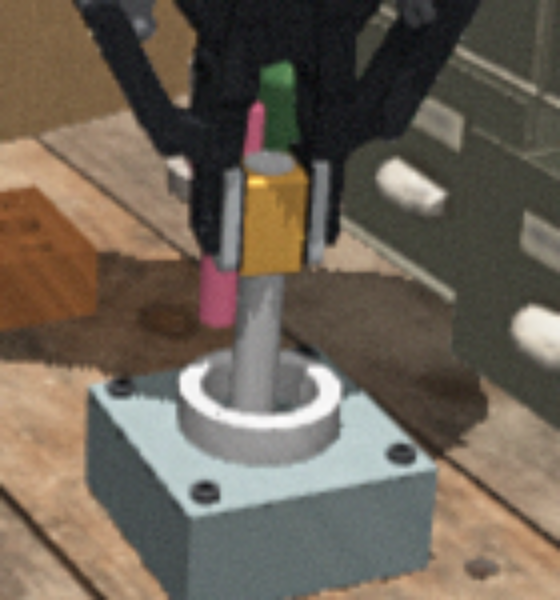

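arm_command --rows '[0, 0.08, 0, 0, 0, 0, -1, 0, 0.16, 0, 0, 0, 0, -1, 0, 0.24, 0, 0, 0, 0, -1, 0, 0.32, 0, 0, 0, 0, -1, 0, 0.4, 0, 0, 0, 0, -1, 0, 0.48, 0, 0, 0, 0, -1, 0, 0.56, 0, 0, 0, 0, -1, 0, 0.64, 0, 0, 0, 0, -1, 0, 0.72, 0, 0, 0, 0, -1, 0, 0.8, 0, 0, 0, 0, -1, 0, 0.88, 0, 0, 0, 0, -1, 0, 0.96, 0, 0, 0, 0, -1]'

```text
time: 10.07
ee_pos: [0.4449, -0.3832, 0.1622]
tcp_rot: [-90.0, 0.0, -15.5]
wrist_force: [-0.7, -0.2, -1.1]
opening: 0.0217
```

arm_command --rows '[0, 0.06, 0, 0, 0, 0, -1, 0, 0.12, 0, 0, 0, 0, -1, 0, 0.18, 0, 0, 0, 0, -1, 0, 0.18, 0, 0, 0, 0, -1]'

```text
time: 10.4
ee_pos: [0.4449, -0.3832, 0.1604]
tcp_rot: [-90.0, 0.0, -15.5]
wrist_force: [-0.0, -0.5, -1.0]
opening: 0.0213
```

arm_command --rows '[0, 0.06, 0, 0, 0, 0, -1, 0, 0.12, 0, 0, 0, 0, -1, 0, 0.18, 0, 0, 0, 0, -1, 0, 0.18, 0, 0, 0, 0, -1]'

```text
time: 10.73
ee_pos: [0.4449, -0.3832, 0.1585]
tcp_rot: [-90.0, 0.0, -15.5]
wrist_force: [0.2, 1.0, -0.9]
opening: 0.0212
```

arm_command --rows '[0, 0.06, 0, 0, 0, 0, -1, 0, 0.12, 0, 0, 0, 0, -1, 0, 0.18, 0, 0, 0, 0, -1, 0, 0.24, 0, 0, 0, 0, -1, 0, 0.24, 0, 0, 0, 0, -1]'

```text
time: 11.15
ee_pos: [0.4449, -0.3832, 0.1562]
tcp_rot: [-90.0, 0.0, -15.5]
wrist_force: [-0.5, -0.5, -1.5]
opening: 0.0215
```

arm_command --rows '[0, 0.08, 0, 0, 0, 0, -1, 0, 0.16, 0, 0, 0, 0, -1, 0, 0.24, 0, 0, 0, 0, -1, 0, 0.32, 0, 0, 0, 0, -1, 0, 0.4, 0, 0, 0, 0, -1, 0, 0.48, 0, 0, 0, 0, -1, 0, 0.56, 0, 0, 0, 0, -1, 0, 0.64, 0, 0, 0, 0, -1, 0, 0.72, 0, 0, 0, 0, -1, 0, 0.8, 0, 0, 0, 0, -1, 0, 0.8, 0, 0, 0, 0, -1]'

```text
time: 12.07
ee_pos: [0.4449, -0.3832, 0.1481]
tcp_rot: [-90.0, 0.0, -15.5]
wrist_force: [-0.9, -0.6, -0.8]
opening: 0.0212
```

arm_command --rows '[0, 0.06, 0, 0, 0, 0, -1, 0, 0.12, 0, 0, 0, 0, -1, 0, 0.18, 0, 0, 0, 0, -1, 0, 0.24, 0, 0, 0, 0, -1, 0, 0.3, 0, 0, 0, 0, -1, 0, 0.3, 0, 0, 0, 0, -1]'

```text
time: 12.57
ee_pos: [0.4449, -0.3831, 0.1451]
tcp_rot: [-90.0, 0.0, -15.5]
wrist_force: [0.0, -0.8, -1.6]
opening: 0.0213
```

```bash
python3 -c "
from h import *
s=imaging.camera('side');o=sensors.get_obs();print(o['ee_pos'],o['wrist_force'],o['torque'])
cv2.imwrite('pics/s8.png',cv2.resize(s['pixels'][200:350,300:440],None,fx=4,fy=4))"
```

```text
[ 0.44487918 -0.3831497   0.14520101] [ 0.48212683 -0.8853846  -1.45666032] [-0.04237851  0.05594385 -0.01923356]
```

View pics/s8.png

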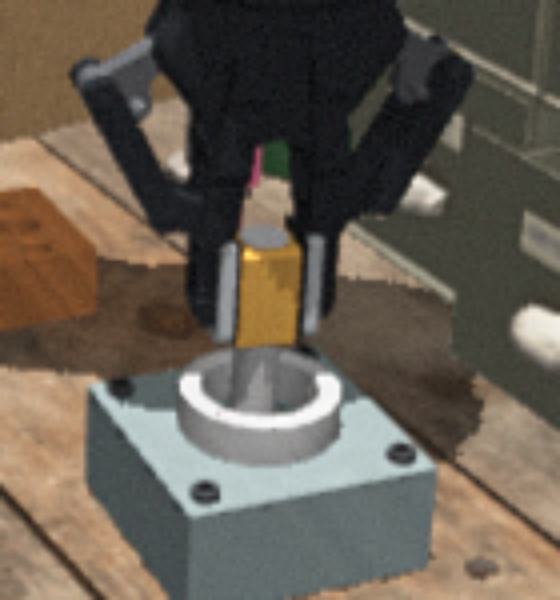

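arm_command --rows '[0, 0.04, 0, 0, 0, 0, -1, 0, 0.08, 0, 0, 0, 0, -1, 0, 0.12, 0, 0, 0, 0, -1, 0, 0.12, 0, 0, 0, 0, -1]'

```text
time: 12.95
ee_pos: [0.4449, -0.3832, 0.1441]
tcp_rot: [-90.0, -0.0, -15.5]
wrist_force: [-0.7, -0.2, -2.2]
opening: 0.0217
```

arm_command --rows '[0, 0.04, 0, 0, 0, 0, -1, 0, 0.08, 0, 0, 0, 0, -1, 0, 0.08, 0, 0, 0, 0, -1]'

```text
time: 13.2
ee_pos: [0.4449, -0.3832, 0.144]
tcp_rot: [-90.0, -0.0, -15.5]
wrist_force: [-1.5, 1.4, 5.2]
opening: 0.0213
```

arm_command --rows '[0, 0, 0, 0, 0, 0, -0.4, 0, 0, 0, 0, 0, 0, -0.3, 0, 0, 0, 0, 0, 0, -0.2, 0, 0, 0, 0, 0, 0, -0.1, 0, 0, 0, 0, 0, 0, 0, 0, 0, 0, 0, 0, 0, 0, 0, 0, 0, 0, 0, 0, 0, 0, 0, 0, 0, 0, 0, 0]'

```text
time: 13.87
ee_pos: [0.4449, -0.3832, 0.1433]
tcp_rot: [-90.0, -0.0, -15.5]
wrist_force: [0.4, 1.0, 1.2]
opening: 0.043
```

```bash
python3 -c "
from h import *
s=imaging.camera('side');o=sensors.get_obs();print(o['ee_pos'],o['wrist_force'],o['opening'])
cv2.imwrite('pics/s9.png',cv2.resize(s['pixels'][200:350,300:440],None,fx=4,fy=4))"
```

```text
[ 0.44490942 -0.38317528  0.14324705] [0.44916695 0.63263601 0.0007425 ] 0.042651388378138186
```

View pics/s9.png

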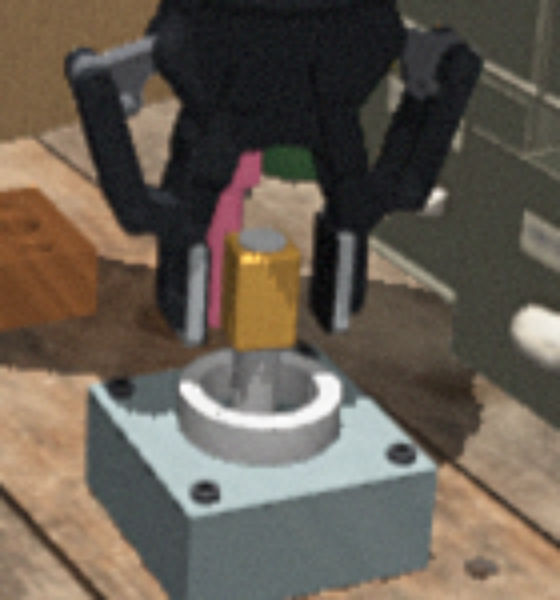

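Released, and the pin is standing. I'll retract straight up and then check it.

arm_command --rows '[0, -0.5, 0, 0, 0, 0, 0, 0, -1.2, 0, 0, 0, 0, 0, 0, -2.2, 0, 0, 0, 0, 0, 0, -3.4, 0, 0, 0, 0, 0, 0, -5, 0, 0, 0, 0, 0, 0, -7, 0, 0, 0, 0, 0, 0, -9, 0, 0, 0, 0, 0, 0, -11, 0, 0, 0, 0, 0, 0, -13, 0, 0, 0, 0, 0, 0, -14, 0, 0, 0, 0, 0, 0, -14, 0, 0, 0, 0, 0, 0, -14, 0, 0, 0, 0, 0]'

```text
time: 14.92
ee_pos: [0.4451, -0.3833, 0.2836]
tcp_rot: [-90.0, -0.0, -15.5]
wrist_force: [0.6, -1.1, -1.1]
opening: 0.0427
```

```bash
python3 -c "
from h import *
s=imaging.camera('side');o=sensors.get_obs();print(o['time'],o['ee_pos'],o['wrist_force'],o['opening'],o['qd'])
cv2.imwrite('pics/s10.png',s['pixels'])
W=cloud(s);d=np.hypot(W[...,0]-.445,W[...,1]+.383)
for a in np.arange(.06,.12,.006):
    m=(d<.028)&(W[...,2]>a)&(W[...,2]<a+.006);print(round(a,3),m.sum(),W[m].mean(0).round(4) if m.any() else '')
m=(d<.028);print('top z',np.sort(W[m&(W[...,2]<.13)][:,2])[-15:].round(4))
"
```

```text
14.9667 [ 0.44487337 -0.38313857  0.28261827] [ 0.32973946  0.03290929 -0.95932519] 0.04278524754141881 [-0.10013214  0.42844334 -1.02190563 -0.10707651  0.01490506  0.01830662]
0.06 44 [ 0.4396 -0.3898  0.0629]
0.066 30 [ 0.4401 -0.3908  0.068 ]
0.072 67 [ 0.438  -0.3928  0.0753]
0.078 76 [ 0.4379 -0.3926  0.081 ]
0.084 74 [ 0.4381 -0.3925  0.087 ]
0.09 81 [ 0.4377 -0.3918  0.0928]
0.096 77 [ 0.4382 -0.393   0.0989]
0.102 118 [ 0.4389 -0.3906  0.1056]
0.108 57 [ 0.4421 -0.3858  0.1087]
0.114 0 
top z [0.109  0.109  0.1091 0.1091 0.1091 0.1091 0.1091 0.1091 0.1091 0.1092
 0.1093 0.1093 0.1094 0.1095 0.1097]
```

View pics/s10.png

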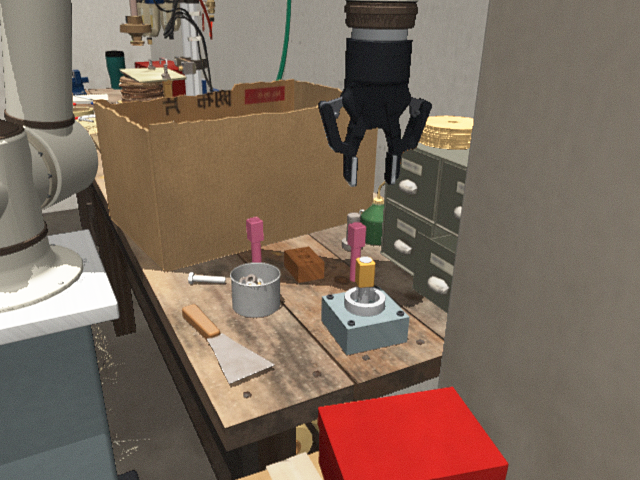

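arm_command --rows '[0, 0, 0, 0, 0, 0, 0, 0, 0, 0, 0, 0, 0, 0, 0, 0, 0, 0, 0, 0, 0]'

```text
time: 15.22
ee_pos: [0.4447, -0.383, 0.2823]
tcp_rot: [-90.0, 0.1, -15.5]
wrist_force: [-0.1, 0.3, -0.1]
opening: 0.043
```

```bash
python3 -c "
from h import *
bot.job_done();o=sensors.get_obs();print(o['time'])"
```

```text
the job is handed in; nothing more can be done
the job is handed in; nothing more can be done
```

The locating pin is in the blind hole, fully home and released, and I handed the job in at about 15 s of the 72 s. The hand-in gives no verdict, so this rests on my own checks.

**How it went:** I drew the pin out of the rack by its brass head and lowered it into the collar. The hole showed in the top camera's picture and depth map, about 8 mm off the well's axis. I went straight down over it at about 10 mm/s, and it dropped in without a spiral search.

**Last checks:**
- **Depth:** contact came at TCP height 0.144 m, the height at which I gripped the pin in the rack. Both holes have their floor 8 mm above the bench, so the pin is home.
- **Force:** the wrist read about 5 N at the hole floor; the shaft's own contact force is not in the state.
- **Pin:** in the final side picture it stands free and upright, with the head's underside about 14 mm above the rim. Its top read about 0.109 m; in the rack the same camera read up to 0.110 m.
- **Robot:** the gripper is half open, its fingertips about 0.1 m above the pin, and the wrist force is near zero.
- **Bystanders:** the tin and the punch look unmoved in the side pictures; I did not re-measure their positions.

**One disagreement:** before the descent, the side camera put the pin 1–2 mm off the TCP sideways. That is within the camera's calibration error, and it did not matter.

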